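# Switch the assist key and refit the controller cover

### The job

The bicycle taxi's controller box stands open on the bench: first press its green key fully down so that the latched red key pops up, leaving the yellow key alone. Then pick the loose cover plate off the cabinet's dropped flap by its black grip, and lower it onto the box so that its large hole goes over the large pin and its small hole over the small pin; let go only once it lies flat on the rim. Do not knock over or shift the seat post, hub cone, pedal block or brake arm.

Things in the scene. Friction and masses are not known exactly. Their poses are not given: they have to be found in the camera images.
- housing: Grey open-topped tin box fixed to the bench, 160 (x) x 110 (y) x 60 mm tall, walls 5 mm. Origin: centre of its underside; x along its length towards the large pin, z up. At each end inside, an 18 mm round pillar as high as the rim carries a pin 15 mm tall, tapered over its upper 7 mm. Between them three keys in a row along x at -28, 0 and +28 mm, in an order that varies.
- pin_large (a point): Foot of the large pin (12 mm across, on the red pillar), at rim height: x = +66 mm, z = 60 mm in the housing's frame. The pin rises 15 mm above this point.
- pin_small (a point): Foot of the small pin (8 mm across, on the grey pillar), at rim height: x = -66 mm, z = 60 mm in the housing's frame. The pin rises 15 mm above this point.
- key_green (a joint): Travel of the green key, m: 0 up, 0.008 fully down (a hard stop). Green and red are interlocked: their travels always add up to 8 mm, so pushing one down drives the other up. About 2.5 N moves them; they stay where they are left.
- key_red (a joint): Travel of the red key, m: 0 up, 0.008 fully down. It is down (latched) at the start.
- key_yellow (a joint): Travel of the yellow key, m: 0 up, 0.008 fully down. A separate spring key (1 to 3 N) that comes back up by itself; it must be left alone.
- top_green (a point): Centre of the green key's flat top, which is 20 mm (housing x) by 36 mm (housing y). When up it lies 8 mm below the box's rim, when down 16 mm below it. There are 8 mm gaps between neighbouring keys.
- top_red (a point): Centre of the red key's top, same size.
- top_yellow (a point): Centre of the yellow key's top, same size.
- cover: Loose metal plate 164 (x) x 114 (y) x 5 mm, about 0.3 kg, lying on the flap. Origin: centre of its underside; z up, x towards its large hole (red stripe beside it). In its middle a square black grip, 24 x 24 mm, sides along x and y, its top 43 mm above the underside. Seated: underside on the rim, 60 mm above the housing's origin, axes along the housing's; turned round, the large pin cannot enter.
- grip (a point): Centre of the top face of the black grip: 43 mm above the cover's underside, on its centre line.
- hole_large (a point): Centre of the cover's 15 mm hole (red stripe beside it), at its underside: x = +66 mm in the cover's frame.
- hole_small (a point): Centre of the cover's 11 mm hole, at its underside: x = -66 mm in the cover's frame.
- cabinet: Fixed green-grey tin cabinet, 480 (x) x 150 (y) x 360 mm tall. Origin: on the bench, in the middle of its open front, which faces +y. Its flap is the shelf: 470 mm along x, 360 mm out from the front towards +y, its top 50 mm above the bench. At x = +-234 mm a thin stay wire runs from the front, 200 mm above the bench, down to the flap at y = 160 mm.
- seat_post: Bystander: short chrome seat post standing upright on the flap near the cover, 27 mm across, 130 mm tall, easily knocked over; taller than the cover's grip, so a gripper's body can hit it. Origin: centre of its underside.
- hub_cone: Bystander: dark steel hub cone on the flap, 30 mm across, 24 mm tall. Origin: centre of its underside.
- pedal_block: Bystander: black rubber pedal block on the flap, 50 (x) x 24 (y) x 22 mm tall. Origin: centre of its underside.
- brake_arm: Bystander: copper-plated brake arm lying on the bench beside the controller box, 110 mm long (x), 22 mm wide, 12 mm tall. Origin: on its underside, 45 mm from the centre of its larger boss.
Things that resemble listed ones, but are neither listed nor needed, are in the scene too. There is more than one size of the cover; the job needs the smaller.

How it is judged (in metres and radians):
On the way, in this order (a step that is already met when the one before it is completed fails the run):
1. with the box open, the green key is fully down and the red and yellow keys are up (value of joint key_green above 0.0062 m and value of joint each of key_red, key_yellow below 0.0018 m and horizontal distance between cover and housing above 0.12 m), for 0.2 s.
2. the cover plate is lifted clear of the flap in the gripper (height (world z) of cover above 0.09 m and contact force between the fingers and cover above 0.5 N), for 0.2 s.
At the end, for the whole second after the job is handed in: The cover lies at rest and released on the box's rim: underside within 2.5 mm of rim height, each hole centre within 4.5 mm of its own pin, tilt under 0.04 rad; the green key at least 6.2 mm down, red and yellow less than 1.8 mm down; each bystander within 20 mm of its start, the seat post upright (z of cover in the frame of housing between 0.0575 and 0.0625 m and horizontal distance between hole_large and pin_large below 0.0045 m and horizontal distance between hole_small and pin_small below 0.0045 m and angle between cover's own z axis and vertical below 0.04 rad and linear speed of cover below 0.02 m/s and angular speed of cover below 0.1 rad/s and value of joint key_green above 0.0062 m and value of joint each of key_red, key_yellow below 0.0018 m and contact force between the fingers and cover below 0.05 N and distance of each of seat_post, hub_cone, pedal_block, brake_arm from where it was at the start of the episode below 0.02 m and angle between seat_post's own z axis and vertical below 0.1 rad); the robot touches nothing.
It fails at once if the cover is let go in the air, more than 25 mm above the rim (height (world z) of cover above 0.087 m and contact force between the fingers and cover below 0.02 N).
It fails at once if the seat post is tipped (angle between seat_post's own z axis and vertical above 0.35 rad).
It fails at once if a bystander is shifted by more than 20 mm (distance of any of seat_post, hub_cone, pedal_block, brake_arm from where it was at the start of the episode above 0.02 m).
It fails at once if the yellow key is pressed (value of joint key_yellow above 0.004 m).
It also fails if it takes over 64 s, if anything falls off the work surface, if the arm or the gripper's body presses on something with over 40 N, if the wrist force passes 120 N, or if a joint passes its speed limit or range.

### The arm

A 6-joint arm with a two-finger parallel gripper is mounted at the origin on the work surface. World frame = base frame: x ahead of the robot, y to its left, z up, the work surface at z = 0. Lengths are in mm, angles in rad, forces in N, time in s.
With the tool pointing down it reaches from about 250 to 850 mm from the base axis. Payload 12.5 kg.
Tool frame: the origin (TCP) lies between the finger pads; the fingertips stand 19 mm ahead of it and the grasp point (between the pads) is the TCP; x points along the fingers, y is the direction in which the jaws open and shut, and the axes are right-handed (so a half turn about x gives the same grasp; the last joint's range is limited). The gripper opens to 93 mm and grips with 3 to 60 N. Pads are 15 mm wide; open, the fingers measure 128 mm over their backs; the gripper's body (75 mm by 188 mm) begins 65 mm behind the grasp point.
Start: joints at [-1.409, 0.351, 1.652, -0, 1.139, -0.085], TCP at [134.387, -533.315, 237.633] pointing down, gripper open.
Joint ranges: [-2.75, 2.75], [-0.79, 2.1], [0.01, 2.65], [-1.57, 4.71], [0.07, 3.14], [-2.87, 2.87]. Speed limits (rad/s): [2.22, 2.22, 2.79, 3.14, 3.14, 3.14].

### API

Orientations are given as a 3x3 rotation matrix whose columns are the frame's x, y, z axes.
In Python, from bench import robot gives the robot as it stands.
- The arm moves only by the tool send_rows, never from a script. Its argument "motion" is a list of rows, each an object of numbers: "jaw": the opening, from 0 (shut) to 1 (fully open); "x", "y", "z": the shift along the tool's x, y, z in mm; "roll": the turn about the tool's x in rad. A call has 1 to 20 rows; each row is the pose to reach, as a shift and turn from the pose measured when the call began, along the tool's axes at that moment; what a row does not reach only later rows make up. A row lasts 1/8 s, in which the tool goes at most 62.5 mm and 10.7 degrees, less where a joint would pass 70% of its speed; a pose out of reach is approached as far as the arm can. A call with a gripper value outside its range is refused whole. The fingers move at their own pace and stop on an object; "force" is the grip in N (left out, the last holds). Time passes only in rows, so rows that repeat a pose let the fingers close. It gives the time, the measured TCP pose, the force and the opening at its end, in the units of the state.
- robot.state(): the state, without advancing time (a new reading comes with each control period).
- robot.camera(name): name is "scene" or "top"; returns the picture (420x560x3 uint8, blue, green, red); there is no depth.
- robot.get_calibration(name): a dict with "vertical_fov" (degrees; the focal length in pixels is half the picture's height over the tangent of half this angle, whatever the lens; pixels are square), "cx", "cy" (the principal point, pixels), "k1" (the pictures are not rectified: a ray, as slopes to the right and down, at radius r is drawn at 1 + k1 r^2 times it, then the intrinsics apply), "extrinsics" (4x4, takes a point from world to camera coordinates). Camera axes: x right, y down, z forward; pixel columns grow to the right and rows downward; lengths in mm; the calibration is good to about 2 mm. A picture is of the moment at which its call begins. get_calibration takes no time and is no camera call.
- robot.close_job(): hands the job in, once; it reports no verdict.
The state is a dict: "clock": time; "joints": joint angles; "dq": joint speeds; "tau": joint torques, N m; "position": TCP position; "tool_rot": TCP orientation; "contact_force": force on the tool from outside, world axes, zero at the start; "moment": the same for the moment, N m; "width": opening from 0.0 (shut) to 1.0 (fully open).
Only numpy, scipy, OpenCV 4.12 (cv2) and the standard library are available. Lean on these libraries where they do the work, as an engineer would, in place of code of your own. Each camera call takes 0.05 s, during which the arm holds its last target. There are 200 camera calls.

## Working session

There is one attempt and no reset: what is moved stays moved. The work goes in short steps, Python scripts to look and compute and a tool call to move; the robot and the scene stay as the last step left them, time stands still between calls to the robot, and variables do not carry over. Pictures are saved under pics/ and viewed, about 8 in all and at most 12, crops included, and the job is handed in when it is done.

Besides the shell and the picture viewer there is one more tool, called after "Emit:" as name([rows], argument=value, ...), one row to a line, values as JSON. send_rows: Moves the arm, as the interface text tells. Its arguments: {"type":"object","properties":{"motion":{"type":"array"},"force":{"type":"number"}},"required":["motion"]}

```bash
mkdir -p pics; ls
python3 - <<'E'
from bench import robot
import cv2,numpy as np
for n in("scene","top"):
    cv2.imwrite(f"pics/{n}0.png",robot.camera(n)); c=robot.get_calibration(n); print(n,c)
s=robot.state();print(s)
E
```

```text
pics
scene {'vertical_fov': 55.60364516076626, 'cx': 277.7310887933137, 'cy': 213.72784006214704, 'k1': -0.06881543923172091, 'extrinsics': array([[ 5.12259640e-01,  8.58717605e-01,  1.39332768e-02,
        -1.77838898e+02],
       [ 4.76651864e-01, -2.70771646e-01, -8.36352627e-01,
        -1.79121124e+02],
       [-7.14417988e-01,  4.35071018e-01, -5.48014733e-01,
         1.37623257e+03],
       [ 0.00000000e+00,  0.00000000e+00,  0.00000000e+00,
         1.00000000e+00]])}
top {'vertical_fov': 44.654997655736445, 'cx': 278.0068803248538, 'cy': 205.000973537136, 'k1': 0.05199398613586921, 'extrinsics': array([[ 2.60051334e-02, -9.99607190e-01, -1.04497985e-02,
        -9.30804631e+01],
       [-9.92734490e-01, -2.45950240e-02, -1.17785048e-01,
         5.19822282e+02],
       [ 1.17481768e-01,  1.34368912e-02, -9.92984131e-01,
         1.08917143e+03],
       [ 0.00000000e+00,  0.00000000e+00,  0.00000000e+00,
         1.00000000e+00]])}
{'clock': 0.1, 'joints': array([-1.40861152e+00,  3.51206542e-01,  1.65231751e+00,  3.40393008e-05,
        1.13909534e+00, -8.45938559e-02]), 'dq': array([ 2.88653555e-04, -1.87688942e-04, -8.40029722e-04,  2.59325867e-04,
        1.48431518e-03, -4.84582057e-05]), 'tau': array([ 2.53111239e-04, -4.98030102e+01, -2.85703433e+01,  7.00407336e-02,
        2.38684838e-02, -5.14598105e-05]), 'position': array([ 134.34693273, -533.06103052,  237.15819199]), 'tool_rot': array([[-1.35280175e-04,  2.44267592e-01, -9.69707856e-01],
       [ 1.01824758e-03, -9.69707328e-01, -2.44267601e-01],
       [-9.99999472e-01, -1.02044724e-03, -1.17542708e-04]]), 'contact_force': array([ 0.55946031,  0.69236345, -0.92472559]), 'moment': array([-0.01336945,  0.00964182, -0.05068898]), 'width': 1.0013185296804579}
```

View pics/scene0.png

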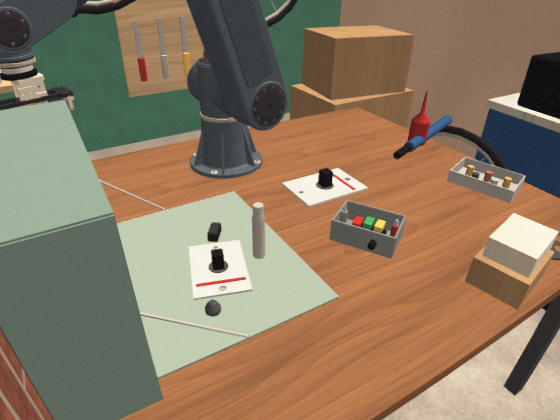

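View pics/top0.png

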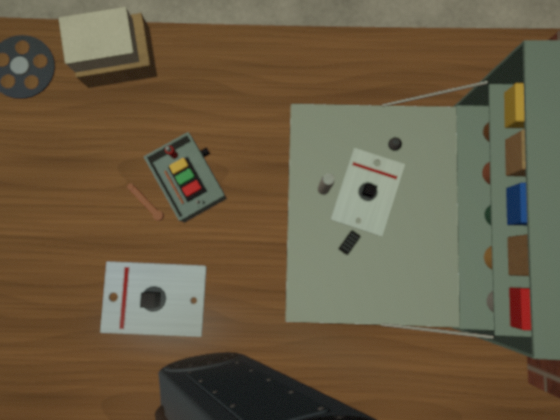

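The top view shows the box at about (185,177), with yellow, green and red keys running from the red-pillar end. The cover on the flap is at (368,191), and the bigger decoy plate is on the bench at (152,299). I'll zoom in on both.

```bash
cat > h.py <<'E'
import numpy as np,cv2
from bench import robot
def cal(n):
    c=robot.get_calibration(n); f=210/np.tan(np.radians(c["vertical_fov"]/2)); return c,f
def proj(n,P):
    c,f=cal(n);P=np.atleast_2d(P);E=c["extrinsics"];q=P@E[:3,:3].T+E[:3,3]
    s=q[:,:2]/q[:,2:];s=s*(1+c["k1"]*(s**2).sum(1,keepdims=True));return s*f+[c["cx"],c["cy"]]
def back(n,uv,z):
    c,f=cal(n);E=c["extrinsics"];R=E[:3,:3];t=E[:3,3];out=[]
    for p in np.atleast_2d(uv):
        d=(np.array(p)-[c["cx"],c["cy"]])/f;s=d.copy()
        for _ in range(20): s=d/(1+c["k1"]*(s@s))
        r=R.T@np.array([s[0],s[1],1]);o=-R.T@t;out.append(o+r*(z-o[2])/r[2])
    return np.array(out)
def crop(img,x,y,w,h,k): return cv2.resize(img[y:y+h,x:x+w],None,fx=k,fy=k,interpolation=cv2.INTER_CUBIC)
E
python3 - <<'E'
from h import *
t=cv2.imread("pics/top0.png");s=cv2.imread("pics/scene0.png")
a=np.hstack([crop(t,140,128,90,100,4),crop(t,325,143,90,100,4)])
cv2.imwrite("pics/c1.png",a)
b=np.hstack([crop(s,325,195,90,65,4),crop(s,180,195,100,65,4)])
cv2.imwrite("pics/c2.png",b)
E
```

```text
(no output)
```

View pics/c1.png

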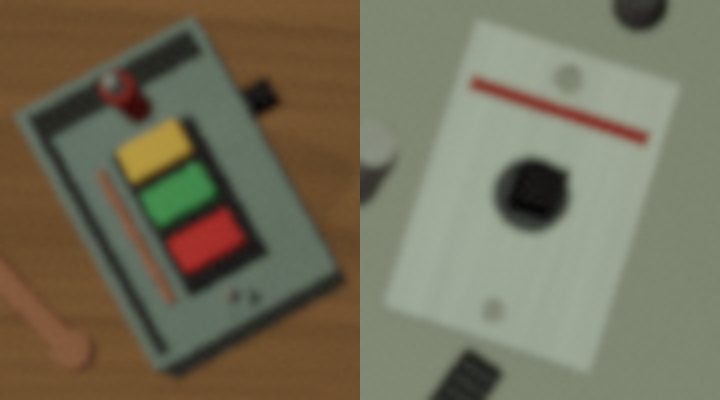

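View pics/c2.png

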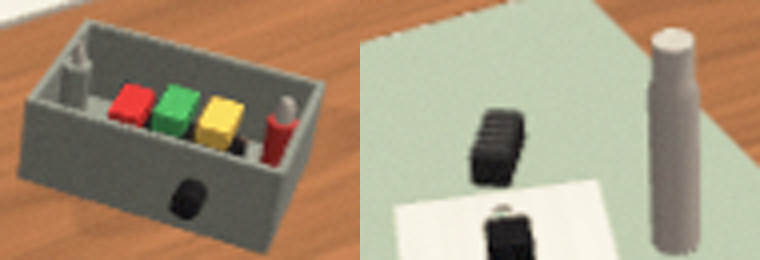

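```bash
cat >> h.py <<'E'
from scipy.optimize import least_squares
def fit(obs,x0):
    # obs: list of (cam, local xyz pts, pixels); pose x,y,yaw, z0 known in pts
    def res(p,full=False):
        c,s=np.cos(p[2]),np.sin(p[2]);o=[]
        for n,L,uv in obs:
            L=np.array(L,float);W=np.c_[p[0]+c*L[:,0]-s*L[:,1],p[1]+s*L[:,0]+c*L[:,1],L[:,2]]
            o.append(proj(n,W)-uv)
        return o if full else np.vstack(o).ravel()
    r=least_squares(res,x0);return r.x,[np.round(q,1).tolist() for q in res(r.x,True)]
E
python3 - <<'E'
from h import *
up=lambda X,x0,y0:(np.array(X,float)+.5)/4-.5+[x0,y0]
R=lambda a,b,z:[[a,b,z],[a,-b,z],[-a,-b,z],[-a,b,z]]
bt=up([(15,115),(193,17),(343,272),(162,364)],140,128)
ct=up([(120,19),(320,85),(230,372),(25,303)],325,143)
bs=up([(277,172),(323,84),(87,20),(28,98)],325,195)
print(back("top",bt,60).round(1).tolist(),back("top",ct,55).round(1).tolist())
print(back("scene",bs,60).round(1).tolist())
def yaw0(P): d=P[0]+P[1]-P[2]-P[3];return np.arctan2(d[1],d[0])
for nm,uv,a,b,z in(("box",bt,80,55,60),("cover",ct,82,57,55)):
    P=back("top",uv,z);x0=[*P.mean(0)[:2],yaw0(P)]
    # corner order: sign of y for first
    d=P[0]-P[1];sy=np.sign(-np.sin(x0[2])*d[0]+np.cos(x0[2])*d[1]);L=R(a,b*sy,z)
    obs=[("top",L,uv)];print(nm,sy,fit(obs,x0))
    if nm=="box":
        PS=back("scene",bs,z);y0=x0
        d=PS[0]-PS[1];sy=np.sign(-np.sin(x0[2])*d[0]+np.cos(x0[2])*d[1])
        print(fit([("scene",R(a,b*sy,z),bs)],x0)); print(fit(obs+[("scene",R(a,b*sy,z),bs)],x0))
# cover small features
print("holes/stripe",back("top",up([(208,78),(133,310)],325,143),55).round(1).tolist(), "grip top",back("top",up([(178,190)],325,143),93).round(1).tolist())
print("seat post top",back("top",[(326.5,179)],180).round(1), "cone",back("top",[(395,143.5)],65).round(1),"pedal",back("top",[(349,243)],70).round(1))
E
```

```text
[[616.7, 212.2, 60.0], [673.1, 119.0, 60.0], [535.9, 32.7, 60.0], [484.2, 126.8, 60.0]] [[648.6, -242.5, 55.0], [614.7, -349.8, 55.0], [459.3, -302.1, 55.0], [493.2, -193.5, 55.0]]
[[667.2, 122.5, 60.0], [613.6, 215.6, 60.0], [478.3, 134.0, 60.0], [533.3, 42.8, 60.0]]
box 1.0 (array([5.77496374e+02, 1.22655883e+02, 5.53496312e-01]), [[[0.3, 0.0], [0.5, -0.6], [-0.5, -1.2], [-0.3, 1.7]]])
(array([5.72534751e+02, 1.29093311e+02, 5.33152663e-01]), [[[0.6, 0.5], [0.4, -0.2], [-0.1, -0.6], [-1.0, -0.1]]])
(array([5.76738347e+02, 1.23947757e+02, 5.48063763e-01]), [[[-0.2, 0.1], [0.2, -0.3], [-1.2, -0.6], [-1.2, 2.0]], [[0.8, 1.9], [-0.0, 0.9], [-1.0, 0.7], [-1.5, 1.6]]])
cover 1.0 (array([ 5.53985739e+02, -2.71983229e+02, -3.02225070e-01]), [[[-0.3, -0.3], [0.5, -0.2], [-0.1, 0.3], [-0.2, 0.2]]])
holes/stripe [[617.3, -290.0, 55.0], [490.9, -250.8, 55.0]] grip top [[550.2, -268.0, 93.0]]
seat post top [[ 556.4 -172.8  180. ]] cone [[ 656.5 -327.    65. ]] pedal [[ 441.2 -230.6   70. ]]
```

```bash
cat >> h.py <<'E'
def plan(*wps):
    """wps: (x,y,z,yaw of tool y) world -> shifts in tool axes"""
    s=robot.state();R=s["tool_rot"];p=s["position"];y0=np.arctan2(R[1,1],R[0,1])
    print("at",p.round(1),"yaw",round(y0,4),"F",s["contact_force"].round(2),"w",round(s["width"],3),"t",round(s["clock"],2))
    for w in wps:
        d=R.T@(np.array(w[:3])-p);a=(w[3]-y0+np.pi)%(2*np.pi)-np.pi
        print({k:round(float(v),1) for k,v in zip("xyz",d)},"roll",round(float(-a),4),"dist",round(float(np.linalg.norm(d))))
E
python3 - <<'E'
from h import *
y=.545-np.pi/2
plan((200,-280,280,y),(380,-20,280,y),(576,125,140,y))
print(back("top",[(485,350),(459,320),(287,104),(286,321)],50).round(0).tolist(),back("top",[(535,352)],360).round(0))
E
```

```text
at [ 134.3 -533.1  237.2] yaw -1.324 F [ 0.56  0.69 -0.92] w 1.001 t 0.1
{'x': -42.6, 'y': -229.4, 'z': -125.5} roll -0.2982 dist 265
{'x': -42.4, 'y': -437.6, 'z': -363.5} roll -0.2982 dist 570
{'x': 97.8, 'y': -530.1, 'z': -589.0} roll -0.2982 dist 798
[[231.0, -512.0, 50.0], [289.0, -461.0, 50.0], [744.0, -94.0, 50.0], [276.0, -103.0, 50.0]] [[ 277. -464.  360.]]
```

Emit:
send_rows([
  {"x": -42,"y": -229,"z": -125,"roll": 0,"jaw": 0},
  {"x": -42,"y": -229,"z": -125,"roll": 0,"jaw": 0},
  {"x": -42,"y": -229,"z": -125,"roll": 0,"jaw": 0},
  {"x": -42,"y": -229,"z": -125,"roll": 0,"jaw": 0},
  {"x": -42,"y": -229,"z": -125,"roll": 0,"jaw": 0},
  {"x": -42,"y": -438,"z": -364,"roll": -0.298,"jaw": 0},
  {"x": -42,"y": -438,"z": -364,"roll": -0.298,"jaw": 0},
  {"x": -42,"y": -438,"z": -364,"roll": -0.298,"jaw": 0},
  {"x": -42,"y": -438,"z": -364,"roll": -0.298,"jaw": 0},
  {"x": -42,"y": -438,"z": -364,"roll": -0.298,"jaw": 0},
  {"x": -42,"y": -438,"z": -364,"roll": -0.298,"jaw": 0},
  {"x": 98,"y": -530,"z": -589,"roll": -0.298,"jaw": 0},
  {"x": 98,"y": -530,"z": -589,"roll": -0.298,"jaw": 0},
  {"x": 98,"y": -530,"z": -589,"roll": -0.298,"jaw": 0},
  {"x": 98,"y": -530,"z": -589,"roll": -0.298,"jaw": 0},
  {"x": 98,"y": -530,"z": -589,"roll": -0.298,"jaw": 0},
  {"x": 98,"y": -530,"z": -589,"roll": -0.298,"jaw": 0},
])

```text
clock: 2.22
position: [576.3, 124.0, 137.8]
tool_rot: [[-0.003, 0.518, -0.855], [0.0, -0.855, -0.518], [-1.0, -0.002, 0.002]]
contact_force: [0.0, -0.8, 0.2]
width: 0.003
```

Run:
```python
from h import *
plan((576,125,140,.545-np.pi/2))
t=robot.camera("top");s=robot.camera("scene");cv2.imwrite("pics/t1.png",t);cv2.imwrite("pics/s1.png",s)
p=robot.state()["position"];tip=p-[0,0,19]
for n,im in(("top",t),("scene",s)): print(n,proj(n,[tip,p]).round(1).tolist())
cv2.imwrite("pics/c3.png",np.hstack([crop(t,140,123,100,100,4),crop(s,320,160,100,100,4)]))
```

```text
at [576.3 124.  137.8] yaw -1.026 F [ 0.01 -0.75  0.24] w 0.003 t 2.23
{'x': -2.2, 'y': -1.0, 'z': -0.2} roll -0.0002 dist 2
top [[177.9, 171.0], [176.0, 169.2]]
scene [[371.4, 197.4], [372.5, 190.6]]
```

View pics/c3.png

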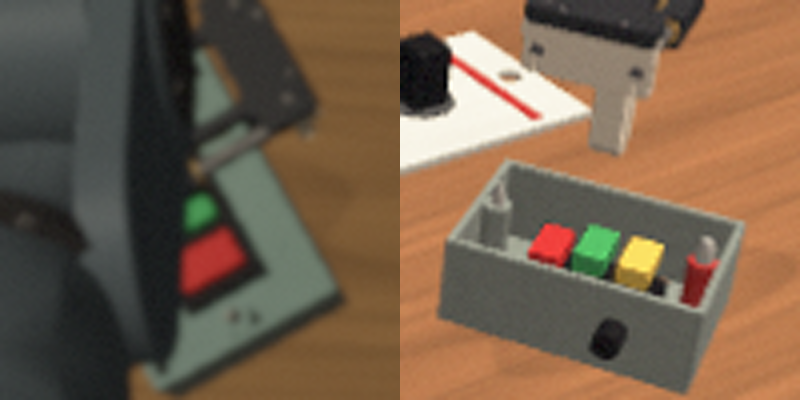

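Emit:
send_rows([
  {"x": 50,"y": -1,"z": 0,"jaw": 0},
  {"x": 60,"y": -1,"z": 0,"jaw": 0},
  {"x": 64,"y": -1,"z": 0,"jaw": 0},
  {"x": 67,"y": -1,"z": 0,"jaw": 0},
  {"x": 69,"y": -1,"z": 0,"jaw": 0},
  {"x": 71,"y": -1,"z": 0,"jaw": 0},
  {"x": 73,"y": -1,"z": 0,"jaw": 0},
  {"x": 74,"y": -1,"z": 0,"jaw": 0},
  {"x": 75,"y": -1,"z": 0,"jaw": 0},
  {"x": 75,"y": -1,"z": 0,"jaw": 0},
])

```text
schema error: expected keys jaw, x, y, z, roll
```

Emit:
send_rows([
  {"x": 50,"y": -1,"z": 0,"roll": 0,"jaw": 0},
  {"x": 60,"y": -1,"z": 0,"roll": 0,"jaw": 0},
  {"x": 64,"y": -1,"z": 0,"roll": 0,"jaw": 0},
  {"x": 67,"y": -1,"z": 0,"roll": 0,"jaw": 0},
  {"x": 69,"y": -1,"z": 0,"roll": 0,"jaw": 0},
  {"x": 71,"y": -1,"z": 0,"roll": 0,"jaw": 0},
  {"x": 73,"y": -1,"z": 0,"roll": 0,"jaw": 0},
  {"x": 74,"y": -1,"z": 0,"roll": 0,"jaw": 0},
  {"x": 75,"y": -1,"z": 0,"roll": 0,"jaw": 0},
  {"x": 75,"y": -1,"z": 0,"roll": 0,"jaw": 0},
])

```text
clock: 3.58
position: [575.2, 124.5, 64.7]
tool_rot: [[-0.001, 0.518, -0.856], [0.001, -0.856, -0.518], [-1.0, -0.001, 0.0]]
contact_force: [2.4, -0.3, 1.8]
width: 0.007
```

Emit:
send_rows([
  {"x": 1,"y": 0,"z": 0,"roll": 0,"jaw": 0},
  {"x": 2,"y": 0,"z": 0,"roll": 0,"jaw": 0},
  {"x": 3,"y": 0,"z": 0,"roll": 0,"jaw": 0},
  {"x": 3,"y": 0,"z": 0,"roll": 0,"jaw": 0},
])

```text
clock: 4.08
position: [575.5, 124.5, 63.2]
tool_rot: [[-0.0, 0.518, -0.856], [0.001, -0.856, -0.518], [-1.0, -0.001, -0.0]]
contact_force: [-3.9, -1.2, 19.7]
width: 0.006
```

Run:
```python
from h import *
plan((575,124.5,260,-.302),(553,-270,250,-.302))
import itertools
def quad(im,mask,x0,y0,nm):
    cs,_=cv2.findContours(mask,cv2.RETR_EXTERNAL,cv2.CHAIN_APPROX_NONE);c=max(cs,key=cv2.contourArea)
    q=cv2.approxPolyDP(cv2.convexHull(c),12,True)[:,0];return ((q+.5)/4-.5+[x0,y0]).round(2)
for n,(x,y,w,h) in(("top",(325,140,90,105)),("scene",(180,232,80,70))):
    im=crop(cv2.imread(f"pics/{n}0.png"),x,y,w,h,4).astype(int);b,g,r=im.transpose(2,0,1)
    print(n,im[200,40],im[60,200],[im[v,180].tolist() for v in(40,110,240)])
    m=((g-r<(12 if n=="top" else 10))&(im.sum(2)>(420 if n=="top" else 480))|(r-g>25)).astype(np.uint8)
    m=cv2.morphologyEx(m,cv2.MORPH_OPEN,np.ones((9,9)))
    q=quad(im,m,x,y,n);print(q.tolist());print(back(n,q,55).round(1).tolist())
```

```text
at [575.5 124.5  63.2] yaw -1.0268 F [-3.87 -1.22 19.65] w 0.006 t 4.08
{'x': -196.8, 'y': -0.4, 'z': 0.3} roll -0.7248 dist 197
{'x': -187.2, 'y': 325.8, 'z': 223.3} roll -0.7248 dist 437
top [115 134 127] [136 154 145] [[112, 133, 125], [96, 110, 139], [77, 88, 82]]
[[353.88, 148.12], [403.88, 163.88], [384.38, 223.62], [344.88, 201.12], [339.38, 191.88]]
[[646.9, -240.9, 55.0], [614.7, -348.2, 55.0], [484.9, -306.9, 55.0], [531.0, -222.9, 55.0], [550.6, -210.9, 55.0]]
scene [175 202 190] [229 242 246] [[216, 235, 236], [230, 245, 250], [235, 248, 251]]
[[239.88, 239.38], [252.12, 289.12], [192.38, 298.12], [187.62, 245.62]]
[[489.7, -187.2, 55.0], [647.4, -238.5, 55.0], [612.4, -349.2, 55.0], [452.5, -299.8, 55.0]]
```

Emit:
send_rows([
  {"x": -50,"y": 0,"z": 0,"roll": 0,"jaw": 0},
  {"x": -100,"y": 0,"z": 0,"roll": -0.1,"jaw": 0},
  {"x": -150,"y": 0,"z": 0,"roll": -0.25,"jaw": 0.3},
  {"x": -197,"y": 0,"z": 0,"roll": -0.4,"jaw": 0.8},
  {"x": -197,"y": 45,"z": 30,"roll": -0.55,"jaw": 0.8},
  {"x": -195,"y": 90,"z": 60,"roll": -0.725,"jaw": 0.8},
  {"x": -193,"y": 135,"z": 92,"roll": -0.725,"jaw": 0.8},
  {"x": -190,"y": 180,"z": 123,"roll": -0.725,"jaw": 0.8},
  {"x": -190,"y": 226,"z": 155,"roll": -0.725,"jaw": 0.8},
  {"x": -188,"y": 272,"z": 187,"roll": -0.725,"jaw": 0.8},
  {"x": -187,"y": 326,"z": 223,"roll": -0.725,"jaw": 0.8},
  {"x": -187,"y": 326,"z": 223,"roll": -0.725,"jaw": 0.8},
  {"x": -187,"y": 326,"z": 223,"roll": -0.725,"jaw": 0.8},
])

```text
clock: 5.7
position: [553.0, -269.5, 249.2]
tool_rot: [[-0.001, 0.955, -0.298], [0.002, -0.298, -0.955], [-1.0, -0.002, -0.001]]
contact_force: [0.7, 0.2, 0.7]
width: 0.8
```

Run:
```python
from h import *
plan((552.5,-270,82,-.302))
t=robot.camera("top");s=robot.camera("scene");cv2.imwrite("pics/t2.png",t);cv2.imwrite("pics/s2.png",s)
cv2.imwrite("pics/c4.png",np.vstack([np.hstack([crop(t,145,128,80,95,5)[:450],crop(s,325,198,80,60,5)[:0].reshape(0,400,3) if 0 else cv2.copyMakeBorder(crop(s,325,198,80,60,5),0,150,0,0,cv2.BORDER_CONSTANT)])]))
```

```text
at [ 553.  -269.5  249.2] yaw -0.3023 F [0.67 0.24 0.65] w 0.8 t 5.7
{'x': 167.2, 'y': -0.1, 'z': 0.8} roll -0.0003 dist 167
```

View pics/c4.png

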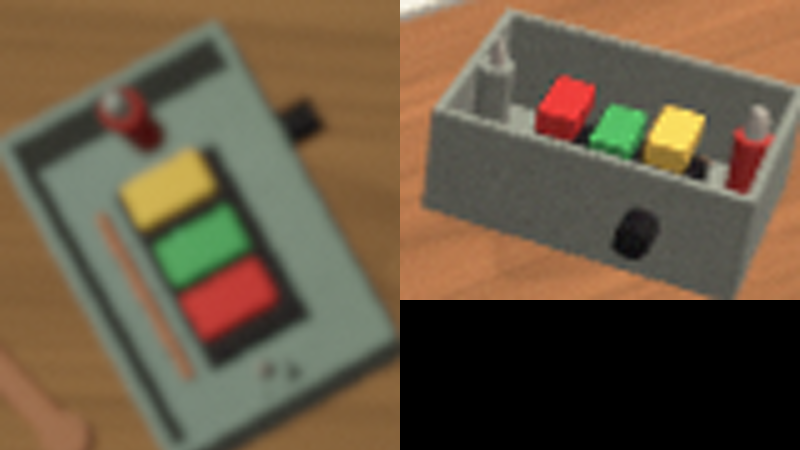

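Red is up, green is down and yellow is up. Now the grasp.

Emit:
send_rows([
  {"x": 50,"y": 0,"z": 0,"roll": 0,"jaw": 0.8},
  {"x": 100,"y": 0,"z": 0,"roll": 0,"jaw": 0.8},
  {"x": 140,"y": 0,"z": 0,"roll": 0,"jaw": 0.8},
  {"x": 160,"y": 0,"z": 0,"roll": 0,"jaw": 0.8},
  {"x": 169,"y": 0,"z": 0,"roll": 0,"jaw": 0.8},
  {"x": 169,"y": 0,"z": 0,"roll": 0,"jaw": 0.8},
])

```text
clock: 6.55
position: [553.8, -268.4, 81.4]
tool_rot: [[-0.0, 0.955, -0.296], [0.001, -0.296, -0.955], [-1.0, -0.0, -0.001]]
contact_force: [-0.5, 0.1, 0.4]
width: 0.8
```

Run:
```python
from h import *
plan()
up=lambda X,x0,y0,k:(np.array(X,float)+.5)/k-.5+[x0,y0]
sp=up([(98,42),(360,107)],325,198,5);tp=up([(112,98)],145,128,5)
print("pins scene",back("scene",sp,75).round(1).tolist(),"top large",back("top",tp,75).round(1).tolist())
P=back("scene",sp,75);d=P[1]-P[0];print("centre",P.mean(0),"len",np.linalg.norm(d),"yaw",np.arctan2(d[1],d[0]))
L=[[80,55,60],[80,-55,60],[-80,-55,60],[-80,55,60]]
sc=up([(405,88),(357,203),(30,108),(108,10)],325,198,5)
print(fit([("scene",L,sc)],[575,125,.545]))
print(fit([("scene",L+[[-66,0,75],[66,0,75]],np.vstack([sc,sp]))],[575,125,.545]))
tc=up([(5,140),(213,22),(400,340),(178,458)],145,128,5)
print(fit([("top",L,tc)],[575,125,.545]))
tk=up([(171,190),(204,246),(230,302)],145,128,5);print("keys top view",back("top",tk[:1],52).round(1),back("top",tk[1:2],44).round(1),back("top",tk[2:],52).round(1))
t=robot.camera("top");s=robot.camera("scene");cv2.imwrite("pics/t3.png",t);cv2.imwrite("pics/s3.png",s)
p=robot.state()["position"];print(proj("scene",[p,p-[0,0,19]]).round(1).tolist())
cv2.imwrite("pics/c5.png",crop(s,150,190,150,120,5))
```

```text
at [ 553.8 -268.4   81.4] yaw -0.3002 F [-0.46  0.11  0.43] w 0.8 t 6.55
pins scene [[518.7, 92.1, 75.0], [628.5, 166.1, 75.0]] top large [[634.7, 158.9, 75.0]]
centre [573.62729538 129.09593286  75.        ] len 132.447059640651 yaw 0.5932092631182617
(array([5.73543465e+02, 1.29227450e+02, 5.52958592e-01]), [[[0.2, -0.0], [-0.5, -0.1], [0.5, 0.4], [-0.2, -0.3]]])
(array([5.73549585e+02, 1.29164769e+02, 5.57865194e-01]), [[[0.1, -0.1], [-0.4, -0.1], [0.5, 0.5], [-0.4, -0.2], [0.4, -0.4], [-0.3, 0.4]]])
(array([5.77572004e+02, 1.22197797e+02, 5.46492365e-01]), [[[-1.6, 0.5], [1.7, -0.7], [0.4, -0.9], [-0.5, 1.1]]])
keys top view [[600.  136.9  52. ]] [[577.2 123.1  44. ]] [[551.7 109.2  52. ]]
[[217.7, 257.0], [218.4, 264.0]]
```

View pics/c5.png

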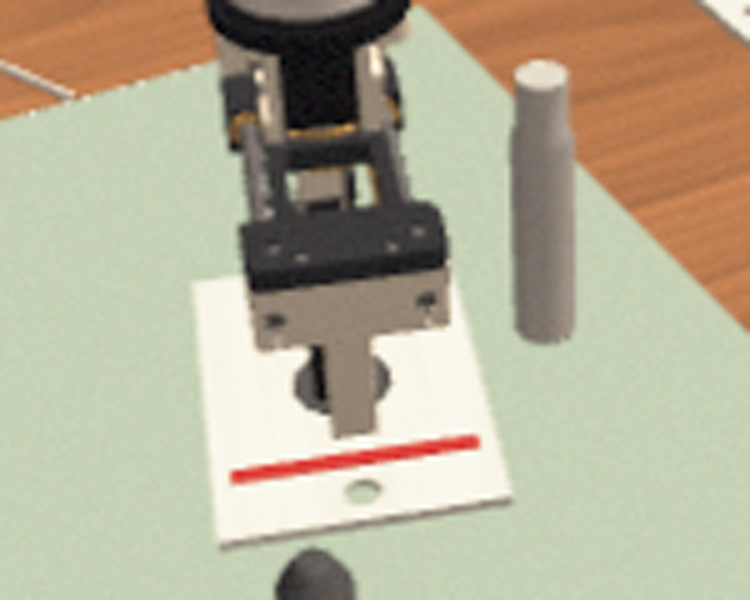

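Run:
```python
from h import *
up=lambda X,x0,y0,k:(np.array(X,float)+.5)/k-.5+[x0,y0]
st=robot.state();p=st["position"];y=st["tool_rot"][:,1];z=st["tool_rot"][:,2]
for o in(54.7,): 
    q=p+y*o-[0,0,19];print("tip pred (crop)",((proj("scene",[q,q+7.5*z,q-7.5*z])-[150,190]+.5)*5-.5).round(1).tolist(),"seen ~(333,438)-(377,432)")
L=[[82,57,55],[82,-57,55],[-82,57,55],[66,0,55]]
uv=up([(511,498),(220,543),(0,0),(363,491)],150,190,5);
L2=[L[0],L[1],L[3]];print(fit([("scene",L2,uv[[0,1,3]])],[553,-270,-.302]))
print(fit([("scene",L2+[[-82,-57,55]],np.vstack([uv[[0,1,3]],up([(193,283)],150,190,5)]))],[553,-270,-.302]))
```

```text
tip pred (crop) [[359.8, 460.2], [340.8, 463.0], [378.7, 457.4]] seen ~(333,438)-(377,432)
(array([ 5.52042046e+02, -2.68720171e+02, -3.00717246e-01]), [[[0.3, -0.1], [-0.2, -0.1], [-0.1, 0.1]]])
(array([ 5.51688972e+02, -2.68990814e+02, -2.96770405e-01]), [[[0.2, -0.3], [-0.2, -0.1], [-0.2, 0.1], [0.2, 0.4]]])
```

Emit:
send_rows([
  {"x": 0,"y": 0,"z": 0,"roll": 0,"jaw": 0},
  {"x": 0,"y": 0,"z": 0,"roll": 0,"jaw": 0},
  {"x": 0,"y": 0,"z": 0,"roll": 0,"jaw": 0},
  {"x": 0,"y": 0,"z": 0,"roll": 0,"jaw": 0},
  {"x": 0,"y": 0,"z": 0,"roll": 0,"jaw": 0},
  {"x": 0,"y": 0,"z": 0,"roll": 0,"jaw": 0},
  {"x": 0,"y": 0,"z": 0,"roll": 0,"jaw": 0},
], force=40)

```text
clock: 7.52
position: [553.9, -268.7, 82.0]
tool_rot: [[0.001, 0.955, -0.296], [0.001, -0.296, -0.955], [-1.0, 0.001, -0.001]]
contact_force: [-1.1, 0.4, 0.1]
width: 0.255
```

Run:
```python
from h import *
plan((553,-269.5,270,-.302),(480,-60,270,.2),(574.5,127,180,.548))
print(robot.state()["joints"])
```

```text
at [ 553.9 -268.7   82. ] yaw -0.3004 F [-1.15  0.45  0.06] w 0.255 t 7.53
{'x': -188.0, 'y': -0.5, 'z': 0.9} roll 0.0016 dist 188
{'x': -188.0, 'y': -132.3, 'z': -177.6} roll -0.5004 dist 290
{'x': -97.8, 'y': -97.4, 'z': -384.1} roll -0.8484 dist 408
[-5.27551533e-01  6.54785636e-01  1.58884775e+00  1.01882452e-03
  8.97613056e-01 -2.27737887e-01]
```

Emit:
send_rows([
  {"x": -10,"y": 0,"z": 0,"roll": 0,"jaw": 0},
  {"x": -30,"y": 0,"z": 0,"roll": 0,"jaw": 0},
  {"x": -60,"y": 0,"z": 0,"roll": 0,"jaw": 0},
  {"x": -90,"y": 0,"z": 0,"roll": 0,"jaw": 0},
  {"x": -120,"y": 0,"z": 0,"roll": 0,"jaw": 0},
  {"x": -150,"y": 0,"z": 0,"roll": 0,"jaw": 0},
  {"x": -175,"y": 0,"z": 0,"roll": 0,"jaw": 0},
  {"x": -188,"y": 0,"z": 0,"roll": 0,"jaw": 0},
  {"x": -188,"y": -12,"z": -30,"roll": -0.05,"jaw": 0},
  {"x": -188,"y": -24,"z": -65,"roll": -0.15,"jaw": 0},
  {"x": -188,"y": -36,"z": -105,"roll": -0.25,"jaw": 0},
  {"x": -188,"y": -48,"z": -145,"roll": -0.35,"jaw": 0},
  {"x": -188,"y": -58,"z": -185,"roll": -0.45,"jaw": 0},
  {"x": -188,"y": -66,"z": -225,"roll": -0.55,"jaw": 0},
  {"x": -188,"y": -74,"z": -265,"roll": -0.65,"jaw": 0},
  {"x": -188,"y": -82,"z": -305,"roll": -0.75,"jaw": 0},
  {"x": -188,"y": -90,"z": -345,"roll": -0.82,"jaw": 0},
  {"x": -175,"y": -97,"z": -375,"roll": -0.849,"jaw": 0},
  {"x": -150,"y": -98,"z": -384,"roll": -0.849,"jaw": 0},
  {"x": -150,"y": -98,"z": -384,"roll": -0.849,"jaw": 0},
])

```text
clock: 10.02
position: [572.8, 127.4, 230.8]
tool_rot: [[-0.003, 0.853, 0.522], [-0.0, 0.522, -0.853], [-1.0, -0.002, -0.001]]
contact_force: [-0.1, 0.0, -3.2]
width: 0.254
```

Run:
```python
from h import *
plan((574.5,127,130,.55))
```

```text
at [572.8 127.4 230.8] yaw 0.5496 F [-0.11  0.04 -3.23] w 0.254 t 10.03
{'x': 100.8, 'y': 1.5, 'z': 1.4} roll -0.0004 dist 101
```

Emit:
send_rows([
  {"x": 30,"y": 0,"z": 0,"roll": 0,"jaw": 0},
  {"x": 60,"y": 0,"z": 0,"roll": 0,"jaw": 0},
  {"x": 90,"y": 1,"z": 1,"roll": 0,"jaw": 0},
  {"x": 104,"y": 1,"z": 1,"roll": 0,"jaw": 0},
  {"x": 110,"y": 1,"z": 1,"roll": 0,"jaw": 0},
  {"x": 110,"y": 1,"z": 1,"roll": 0,"jaw": 0},
  {"x": 110,"y": 1,"z": 1,"roll": 0,"jaw": 0},
])

```text
clock: 10.9
position: [574.4, 127.1, 121.8]
tool_rot: [[-0.001, 0.853, 0.522], [0.0, 0.522, -0.853], [-1.0, -0.001, -0.001]]
contact_force: [0.5, 0.1, -3.3]
width: 0.257
```

Run:
```python
from h import *
plan()
s=robot.camera("scene");t=robot.camera("top");cv2.imwrite("pics/s4.png",s);cv2.imwrite("pics/t4.png",t)
a=crop(s,315,180,100,85,5);b=crop(t,145,120,60,85,5)
cv2.imwrite("pics/c6.png",np.hstack([a,b]))
```

```text
at [574.4 127.1 121.8] yaw 0.5495 F [ 0.45  0.06 -3.3 ] w 0.257 t 10.9
```

View pics/c6.png

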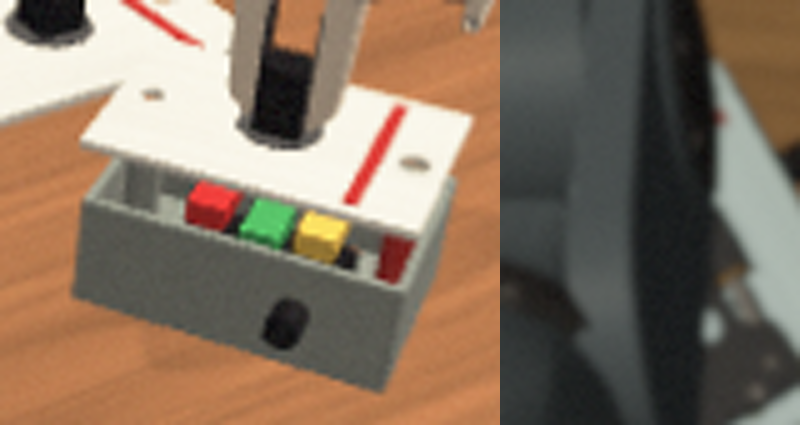

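Run:
```python
from h import *
up=lambda X,x0,y0,k:(np.array(X,float)+.5)/k-.5+[x0,y0]
z=94.8
Lc=[[-82,-57,z],[82,-57,z],[82,57,z],[-66,0,z],[66,0,z]]
uv=up([(82,138),(420,233),(473,119),(153,94),(415,163)],315,180,5)
print("cover",*fit([("scene",Lc,uv)],[574,127,.55]))
print("holes only",fit([("scene",Lc[3:],uv[3:])],[574,127,.55])[0])
Lb=[[-80,-55,60],[80,-55,60],[80,55,60]]
ub=up([(80,201),(408,291),(457,180)],315,180,5)
print("box",*fit([("scene",Lb,ub)],[574,127,.55]))
```

```text
cover [5.72118595e+02 1.29847895e+02 5.47532415e-01] [[[0.1, 0.2], [-0.2, -0.0], [0.1, -0.3], [0.1, 0.0], [-0.1, 0.1]]]
holes only [5.71897308e+02 1.30059196e+02 5.56313685e-01]
box [5.74097869e+02 1.28954859e+02 5.58778840e-01] [[[0.6, 0.1], [-0.4, 0.4], [-0.2, -0.4]]]
```

Emit:
send_rows([
  {"x": 4,"y": 1.2,"z": 1.9,"roll": -0.004,"jaw": 0},
  {"x": 8,"y": 1.2,"z": 1.9,"roll": -0.004,"jaw": 0},
  {"x": 11,"y": 1.2,"z": 1.9,"roll": -0.004,"jaw": 0},
  {"x": 13,"y": 1.2,"z": 1.9,"roll": -0.004,"jaw": 0},
  {"x": 15,"y": 1.2,"z": 1.9,"roll": -0.004,"jaw": 0},
  {"x": 16,"y": 1.2,"z": 1.9,"roll": -0.004,"jaw": 0},
  {"x": 17,"y": 1.2,"z": 1.9,"roll": -0.004,"jaw": 0},
  {"x": 18,"y": 1.2,"z": 1.9,"roll": -0.004,"jaw": 0},
  {"x": 18,"y": 1.2,"z": 1.9,"roll": -0.004,"jaw": 0},
])

```text
clock: 12.12
position: [576.2, 126.2, 103.5]
tool_rot: [[-0.002, 0.851, 0.526], [0.0, 0.526, -0.851], [-1.0, -0.002, -0.001]]
contact_force: [-0.8, 0.2, -2.9]
width: 0.258
```

Emit:
send_rows([
  {"x": 1,"y": 0,"z": 0,"roll": 0,"jaw": 0},
  {"x": 2,"y": 0,"z": 0,"roll": 0,"jaw": 0},
  {"x": 3,"y": 0,"z": 0,"roll": 0,"jaw": 0},
  {"x": 4,"y": 0,"z": 0,"roll": 0,"jaw": 0},
  {"x": 5,"y": 0,"z": 0,"roll": 0,"jaw": 0},
  {"x": 5,"y": 0,"z": 0,"roll": 0,"jaw": 0},
])

```text
clock: 12.88
position: [576.1, 126.2, 98.4]
tool_rot: [[-0.002, 0.851, 0.526], [0.0, 0.526, -0.851], [-1.0, -0.002, -0.001]]
contact_force: [0.1, 0.5, -3.3]
width: 0.253
```

Still no contact force, with the pins about 8 mm in. Continuing down.

Emit:
send_rows([
  {"x": 1,"y": 0,"z": 0,"roll": 0,"jaw": 0},
  {"x": 2,"y": 0,"z": 0,"roll": 0,"jaw": 0},
  {"x": 3,"y": 0,"z": 0,"roll": 0,"jaw": 0},
  {"x": 4,"y": 0,"z": 0,"roll": 0,"jaw": 0},
  {"x": 5,"y": 0,"z": 0,"roll": 0,"jaw": 0},
  {"x": 5,"y": 0,"z": 0,"roll": 0,"jaw": 0},
])

```text
clock: 13.62
position: [576.1, 126.2, 93.3]
tool_rot: [[-0.002, 0.851, 0.526], [0.0, 0.526, -0.851], [-1.0, -0.002, -0.001]]
contact_force: [0.8, 0.2, -2.9]
width: 0.256
```

Emit:
send_rows([
  {"x": 0.7,"y": 0,"z": 0,"roll": 0,"jaw": 0},
  {"x": 1.4,"y": 0,"z": 0,"roll": 0,"jaw": 0},
  {"x": 2,"y": 0,"z": 0,"roll": 0,"jaw": 0},
  {"x": 2,"y": 0,"z": 0,"roll": 0,"jaw": 0},
])

```text
clock: 14.12
position: [576.0, 126.2, 92.0]
tool_rot: [[-0.002, 0.851, 0.526], [0.0, 0.526, -0.851], [-1.0, -0.002, -0.001]]
contact_force: [-5.6, -1.1, 6.2]
width: 0.258
```

Run:
```python
from h import *
plan()
print(robot.state()["moment"])
s=robot.camera("scene");cv2.imwrite("pics/s5.png",s)
cv2.imwrite("pics/c7.png",crop(s,315,180,100,85,6))
```

```text
at [576.  126.2  92. ] yaw 0.5536 F [-5.57 -1.11  6.22] w 0.258 t 14.12
[-0.12351203  0.35374032 -0.02009114]
```

View pics/c7.png

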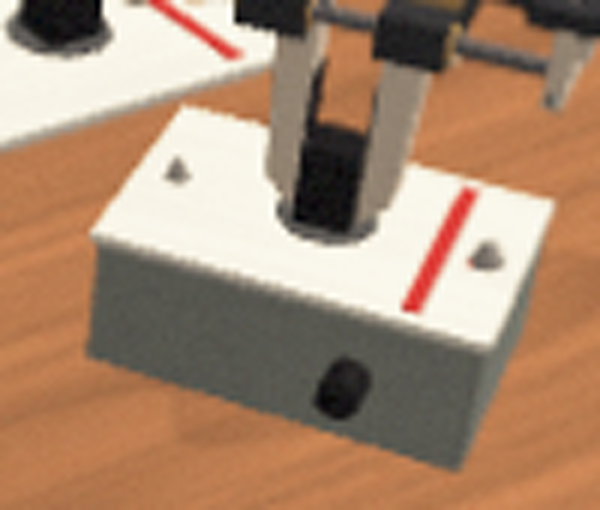

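Both pins stand through their holes, at (177,170) and (486,255) in the crop. The plate is flush on the rim, and the upward force confirms contact. Releasing.

Emit:
send_rows([
  {"x": -0.5,"y": 0,"z": 0,"roll": 0,"jaw": 0.3},
  {"x": -0.5,"y": 0,"z": 0,"roll": 0,"jaw": 0.5},
  {"x": -0.5,"y": 0,"z": 0,"roll": 0,"jaw": 0.6},
  {"x": -0.5,"y": 0,"z": 0,"roll": 0,"jaw": 0.6},
  {"x": -0.5,"y": 0,"z": 0,"roll": 0,"jaw": 0.6},
  {"x": -20,"y": 0,"z": 0,"roll": 0,"jaw": 0.6},
  {"x": -50,"y": 0,"z": 0,"roll": 0,"jaw": 0.6},
  {"x": -90,"y": 0,"z": 0,"roll": 0,"jaw": 0.6},
  {"x": -140,"y": 0,"z": 0,"roll": 0,"jaw": 0.6},
  {"x": -180,"y": 0,"z": 0,"roll": 0,"jaw": 0.6},
  {"x": -180,"y": 0,"z": 0,"roll": 0,"jaw": 0.6},
  {"x": -180,"y": 0,"z": 0,"roll": 0,"jaw": 0.6},
])

```text
clock: 15.68
position: [576.0, 126.1, 271.0]
tool_rot: [[-0.003, 0.851, 0.526], [-0.0, 0.526, -0.851], [-1.0, -0.003, -0.002]]
contact_force: [-0.8, 0.0, -0.0]
width: 0.6
```

Run:
```python
from h import *
plan()
s=robot.camera("scene");cv2.imwrite("pics/s6.png",s)
```

```text
at [576.  126.1 271. ] yaw 0.5537 F [-0.76  0.   -0.04] w 0.6 t 15.68
```

View pics/s6.png

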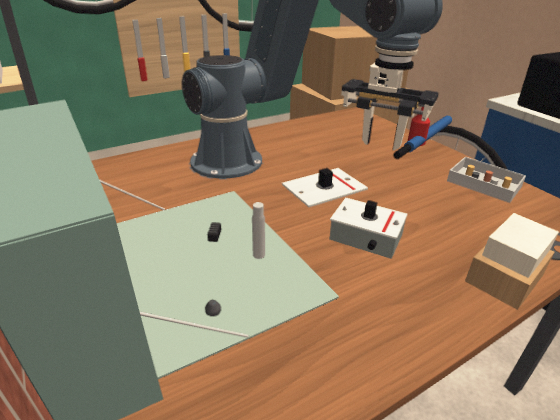

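The cover sits flat on the box at about (369,220) and the gripper is clear. The seat post is upright at (259,232), and the cone and pedal block haven't moved. Handing in.

```bash
python3 -c "
from bench import robot
print(robot.close_job())"
```

```text
the job is handed in; nothing more can be done
None
```

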